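# Sort the leaning seasoning stand

### The job

The seasoning stand has two wide pockets for the steel shakers and one narrow pocket for the spice jar, but the jar was left in a wide one. Move the jar to the narrow pocket and drop one shaker into each wide pocket, all standing on the pocket floors right way up. Do not shove or tip the two cups, the food ring and the squeeze bottle that stand near.

Things in the scene. Friction and masses are not known exactly. Their poses are not given: they have to be found in the camera images.
- rack: Steel counter stand that carries the three leaning pockets: foot plate 125 (x) by 250 (y) mm, fixed. Origin: centre of its underside on the worktable. x points to its rear; the pockets lean to its -x side. The pockets stand in a row along y, 77 mm apart, in any order; their floors' centres lie 36 mm above the table.
- wide_pocket_1: Square steel pocket on the stand, 58 x 58 mm clear inside, 64 x 64 mm outside, 42 mm deep, leaning 27 degrees towards the robot; one of the two wide ones; the spice jar stands in this one at the start, leaning on its lower front wall. Origin: centre of its inner floor; z points out of the mouth along the tilted pocket axis, y runs along the row, x up the slope to the rear.
- wide_pocket_2: Square steel pocket on the stand, 58 x 58 mm clear inside, 64 x 64 mm outside, 42 mm deep, leaning 27 degrees towards the robot; the other wide one, empty at the start. Origin: centre of its inner floor; z points out of the mouth along the tilted pocket axis, y runs along the row, x up the slope to the rear.
- narrow_pocket: Square steel pocket on the stand, 50 x 50 mm clear inside, 56 x 56 mm outside, 42 mm deep, leaning 27 degrees towards the robot; the single narrow one, empty at the start; a shaker does not fit it. Origin: centre of its inner floor; z points out of the mouth along the tilted pocket axis, y runs along the row, x up the slope to the rear.
- spice_jar: Round clear jar with a black lid, 45 mm in diameter, 105 mm tall, starting in wide_pocket_1. Origin: centre of its underside; z is its axis, towards the lid.
- shaker_1: Plain steel round shaker with holes in its top, 52 mm in diameter (straight up to 62 mm, then narrowing), 88 mm tall, upright on the worktable. Origin: centre of its underside; z is its axis, upwards.
- shaker_2: A second shaker just like shaker_1, upright on the worktable.
- sauce_cup: Bystander: white sauce cup filled with red sauce, 70 mm in diameter at the rim, 42 mm high, close beside shaker_1. Origin: centre of its underside.
- food_ring: Bystander: open steel food ring, 64 mm in diameter, 50 mm high, close beside shaker_1. Origin: centre of its lower rim.
- empty_cup: Bystander: empty white cup, 70 mm in diameter at the rim, 42 mm high, close beside shaker_2. Origin: centre of its underside.
- squeeze_bottle: Bystander: yellow squeeze bottle, 58 mm in diameter, 190 mm tall, standing behind the gap between the stand and the shakers. Origin: centre of its underside.
Things that resemble listed ones, but are neither listed nor needed, are in the scene too. Leave any green look-alike of the spice_jar alone. Leave any orange look-alike of the shaker_1 alone.

How it is judged:
At the end, for the whole second after the job is handed in: The spice jar is in the narrow pocket and one shaker in each wide pocket (either way round), each right way up and released at rest: underside centre within 6 mm of the pocket floor and 9 mm of the pocket axis in either direction, own axis within 0.17 rad of the pocket's (z of spice_jar in the frame of narrow_pocket between -0.004 and 0.006 m and x of spice_jar in the frame of narrow_pocket between -0.009 and 0.009 m and y of spice_jar in the frame of narrow_pocket between -0.009 and 0.009 m and angle between the z axis of spice_jar and the z axis of narrow_pocket, either way round below 0.17 rad and angle between spice_jar's own z axis and vertical below 0.8 rad and linear speed of spice_jar below 0.02 m/s and (((z of shaker_1 in the frame of wide_pocket_1 between -0.004 and 0.006 m and x of shaker_1 in the frame of wide_pocket_1 between -0.009 and 0.009 m and y of shaker_1 in the frame of wide_pocket_1 between -0.009 and 0.009 m and angle between the z axis of shaker_1 and the z axis of wide_pocket_1, either way round below 0.17 rad and angle between shaker_1's own z axis and vertical below 0.8 rad and linear speed of shaker_1 below 0.02 m/s) and (z of shaker_2 in the frame of wide_pocket_2 between -0.004 and 0.006 m and x of shaker_2 in the frame of wide_pocket_2 between -0.009 and 0.009 m and y of shaker_2 in the frame of wide_pocket_2 between -0.009 and 0.009 m and angle between the z axis of shaker_2 and the z axis of wide_pocket_2, either way round below 0.17 rad and angle between shaker_2's own z axis and vertical below 0.8 rad and linear speed of shaker_2 below 0.02 m/s)) or ((z of shaker_1 in the frame of wide_pocket_2 between -0.004 and 0.006 m and x of shaker_1 in the frame of wide_pocket_2 between -0.009 and 0.009 m and y of shaker_1 in the frame of wide_pocket_2 between -0.009 and 0.009 m and angle between the z axis of shaker_1 and the z axis of wide_pocket_2, either way round below 0.17 rad and angle between shaker_1's own z axis and vertical below 0.8 rad and linear speed of shaker_1 below 0.02 m/s) and (z of shaker_2 in the frame of wide_pocket_1 between -0.004 and 0.006 m and x of shaker_2 in the frame of wide_pocket_1 between -0.009 and 0.009 m and y of shaker_2 in the frame of wide_pocket_1 between -0.009 and 0.009 m and angle between the z axis of shaker_2 and the z axis of wide_pocket_1, either way round below 0.17 rad and angle between shaker_2's own z axis and vertical below 0.8 rad and linear speed of shaker_2 below 0.02 m/s)))); the robot touches nothing.
It fails at once if the sauce cup is shoved more than 30 mm or tipped over (distance of sauce_cup from where it was at the start of the episode above 0.03 m or angle between sauce_cup's own z axis and vertical above 0.4 rad).
It fails at once if the food ring is shoved more than 30 mm or tipped over (distance of food_ring from where it was at the start of the episode above 0.03 m or angle between food_ring's own z axis and vertical above 0.4 rad).
It fails at once if the empty cup is shoved more than 30 mm or tipped over (distance of empty_cup from where it was at the start of the episode above 0.03 m or angle between empty_cup's own z axis and vertical above 0.4 rad).
It fails at once if the squeeze bottle is shoved more than 30 mm or tipped over (distance of squeeze_bottle from where it was at the start of the episode above 0.03 m or angle between squeeze_bottle's own z axis and vertical above 0.4 rad).
It also fails if it takes over 72 s, if anything falls off the work surface, if the arm or the gripper's body presses on something with over 40 N, if the wrist force passes 120 N, or if a joint passes its speed limit or range.

### The arm

A 6-joint arm with a two-finger parallel gripper is mounted at the origin on a cart in front of the work surface, level with it; the furniture and walls round the work are solid. World frame = base frame: x ahead of the robot, y to its left, z up, the work surface at z = 0. Lengths are in m, angles in rad, forces in N, time in s.
With the tool pointing down it reaches from about 0.25 to 0.775 m from the base axis. Payload 4 kg.
Tool frame: the origin (TCP) lies on the centre line of the jaws, within the pads' length; the fingertips stand 25 mm ahead of it and the grasp point (between the pads) lies 6 mm ahead of it; z points along the fingers, y is the line along which they close (so a half turn about z gives the same grasp; the last joint's range is limited). The gripper opens to 94 mm and grips with 3 to 60 N. Pads are 16 mm wide; open, the fingers measure 119 mm over their backs; the gripper's body (75 mm by 177 mm) begins 78 mm behind the grasp point.
Start: joints at [1.112, 0.087, 1.371, -0, 1.684, -0.103], TCP at [0.192, 0.516, 0.231] pointing down, gripper open.
Joint ranges: [-3.1, 3.1], [-0.76, 2.03], [0.27, 2.55], [-1.08, 4.22], [0.17, 2.65], [-2.57, 2.57]. Speed limits (rad/s): [2.79, 2.79, 3.14, 3.14, 3.14, 3.14].

### API

Orientations are given as [roll, pitch, yaw] about the fixed x, y, z axes, in that order (R = Rz(yaw) Ry(pitch) Rx(roll)).
In Python, from bench import robot, imaging gives the robot as it stands. The module is installed in compiled form; this text tells all that it offers.
- The arm moves only by the tool drive_tool, never from a script. Its argument "series" is a list of rows, each a list of 3 entries, a list of its own where there are three numbers: the finger opening in m, from 0 to 0.094, then the shift along the tool's x, y, z in m, then the turn, a rotation vector about the tool's x, y, z in rad. A call has 1 to 5 rows; each row is the pose to reach, as a shift and turn from the pose commanded when the call began, along the tool's axes at that moment; what a row does not reach only later rows make up. A row lasts 1/8 s, in which the tool goes at most 62.5 mm and 10.7 degrees, less where a joint would pass 70% of its speed; a pose out of reach is approached as far as the arm can. A call with a gripper value outside its range is refused whole. The fingers move at their own pace and stop on an object; the grip force is fixed at half the most. Time passes only in rows, so rows that repeat a pose let the fingers close. It gives the time, the measured TCP pose, the force, the opening and the grip force at its end, in the units of the state.
- robot.get_obs(): the state, without advancing time (a new reading comes with each control period).
- imaging.snapshot(name): name is "scene" or "top" or "wrist"; returns the picture (480x640x3 uint8, red, green, blue); there is no depth.
- imaging.get_calibration(name): a dict with "intrinsics" (3x3 intrinsics, pixels), "position" and "rotation" of the camera in the world. Camera axes: x right, y up, looking along -z (the intrinsics and any distortion apply to the point x, -y, -z); pixel columns grow to the right and rows downward; lengths in m; the calibration is good to about 2 mm. A picture is of the moment at which its call begins: read the wrist's pose just before it. get_calibration takes no time and is no camera call; for the wrist camera it gives the pose at the moment of the call.
- robot.close_job(): hands the job in; it is judged then, once.
The state is a dict: "time": time; "joint_positions": joint angles; "qvel": joint speeds; "joint_torque": joint torques, N m; "tool_pos": TCP position; "ee_rot": TCP orientation; "wrist_force": force on the tool from outside, world axes, zero at the start; "wrist_torque": the same for the moment, N m; "width": finger opening in m; "finger_force": force on a finger pad.
Only numpy, scipy, OpenCV 4.12 (cv2) and the standard library are available. Lean on these libraries where they do the work, as an engineer would, in place of code of your own. Each camera call takes 0.05 s, during which the arm holds its last target. There are 200 camera calls.

## Working session

There is one attempt and no reset: what is moved stays moved. The work goes in short steps, Python scripts to look and compute and a tool call to move; the robot and the scene stay as the last step left them, time stands still between calls to the robot, and variables do not carry over. Pictures are saved under pics/ and viewed, at most 10 in all, crops included, and the job is handed in when it is done.

Besides the shell and the picture viewer there is one more tool, called by a JSON object that holds its "name" and its "arguments". drive_tool: Moves the arm, as the interface text tells. Its arguments: {"type":"object","properties":{"series":{"type":"array"}},"required":["series"]}

```bash
mkdir -p pics
python3 - <<'E'
from bench import robot, imaging
import cv2,numpy as np
o=robot.get_obs();print(o['time'],o['tool_pos'],o['ee_rot'],o['width'])
for n in('scene','top'):
    im=imaging.snapshot(n);cv2.imwrite(f'pics/{n}0.png',im[...,::-1])
    c=imaging.get_calibration(n);print(n,{k:np.round(v,4).tolist() if not isinstance(v,str) else v for k,v in c.items()})
E
```

```text
0.0 [0.19137772 0.51512041 0.22933645] [-3.13950030e+00 -2.04036277e-04  2.78583279e+00] 0.09419989470102728
scene {'intrinsics': [[443.9366, 0.0, 311.158], [0.0, 443.9366, 245.0656], [0.0, 0.0, 1.0]], 'position': [0.0661, -0.4473, 0.8378], 'rotation': [0.7372, 0.0062, -0.776]}
top {'intrinsics': [[433.1808, 0.0, 314.0884], [0.0, 433.1808, 238.526], [0.0, 0.0, 1.0]], 'position': [0.4435, 0.0682, 1.1616], 'rotation': [0.1183, -0.0179, -1.5583]}
```

View pics/top0.png

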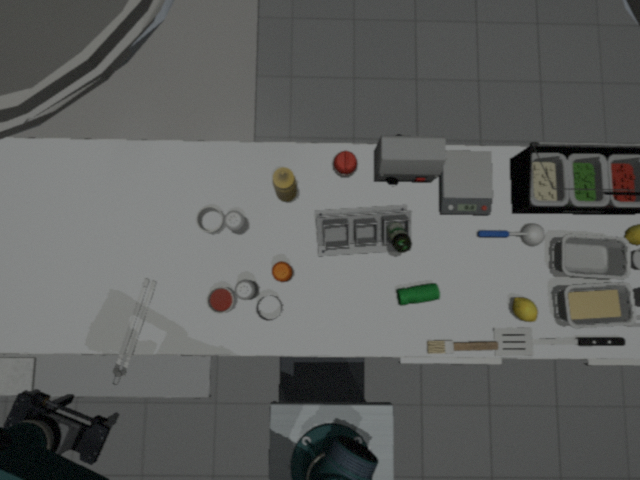

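View pics/scene0.png

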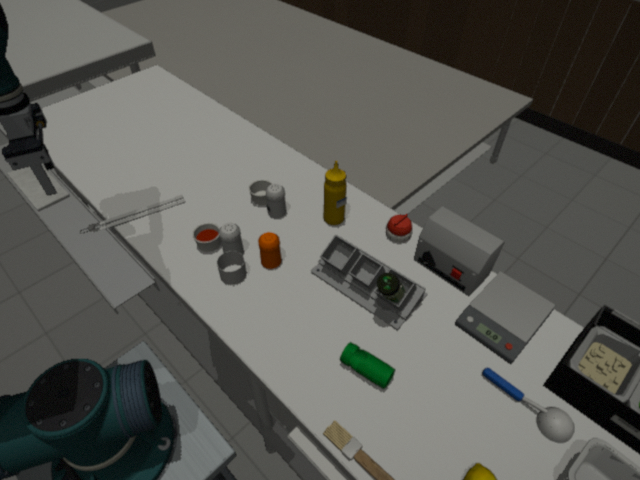

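The top view shows the stand at (363,231) with the left, middle and right (jar) pockets, shakers at (235,222) and (247,289), the empty cup at (210,219), the sauce cup at (220,300), the food ring at (269,307) and the bottle at (285,184).
- Shaker candidates: steel ones at (235,222) and (247,289), and an orange one at (283,271). The two steel ones fit the description.
- Jar candidates: the dark-lidded one in the right pocket at (400,238), and a green one lying at (418,294). The one in the pocket fits.

The crop below is to confirm these.

```bash
cat > h.py <<'E'
from bench import robot, imaging
import numpy as np, cv2
from scipy.spatial.transform import Rotation as R
def cam(n):
    c=imaging.get_calibration(n); r=np.array(c['rotation'],float)
    M=r if r.shape==(3,3) else R.from_euler('xyz',r).as_matrix()
    return np.array(c['intrinsics']),np.array(c['position']),M
def proj(C,p):
    K,t,M=C; q=(np.atleast_2d(p)-t)@M; q=q*[1,-1,-1]; q=q@K.T; return q[:,:2]/q[:,2:]
def ray(C,u,v):
    K,t,M=C; d=np.linalg.solve(K,[u,v,1.])*[1,-1,-1]; return t,M@d
def onz(C,u,v,z):
    t,d=ray(C,u,v); return t+d*(z-t[2])/d[2]
def two(C1,p1,C2,p2):
    a,d=ray(C1,*p1);b,e=ray(C2,*p2)
    s=np.linalg.lstsq(np.c_[d,-e],b-a,rcond=None)[0]; P=a+d*s[0];Q=b+e*s[1]
    return (P+Q)/2,np.linalg.norm(P-Q)
E
python3 - <<'E'
from h import *
im=cv2.imread('pics/top0.png')
c=im[195:325,190:430]; cv2.imwrite('pics/crop1.png',cv2.resize(c,None,fx=3.3,fy=3.3,interpolation=cv2.INTER_CUBIC))
s=cv2.imread('pics/scene0.png')[175:335,180:440]; cv2.imwrite('pics/crop2.png',cv2.resize(s,None,fx=3,fy=3,interpolation=cv2.INTER_CUBIC))
C=cam('top')
for n,u,v,z in [('sh2',235,220,.088),('sh1',247,288,.088),('sauce',220,300,.042),('ring',269,307,.05),('ecup',210,219,.042),('rack',363,231,.03)]: print(n,onz(C,u,v,z).round(3))
E
```

```text
sh2 [0.615 0.249 0.088]
sh1 [0.447 0.214 0.088]
sauce [0.416 0.288 0.042]
ring [0.4   0.162 0.05 ]
ecup [0.624 0.322 0.042]
rack [ 0.6   -0.079  0.03 ]
```

View pics/crop1.png

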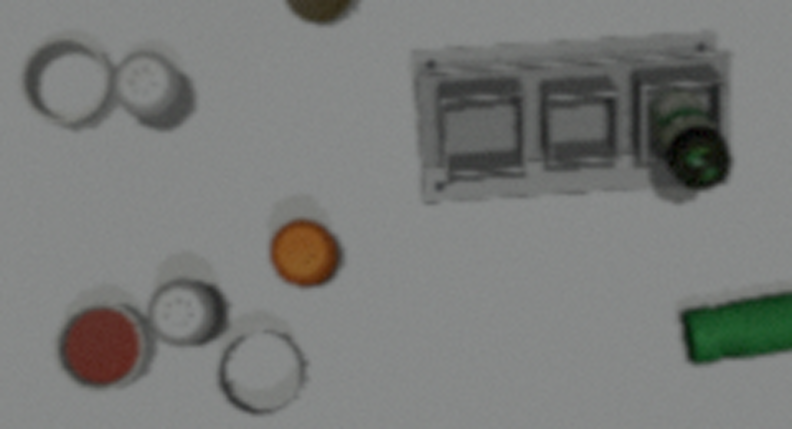

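View pics/crop2.png

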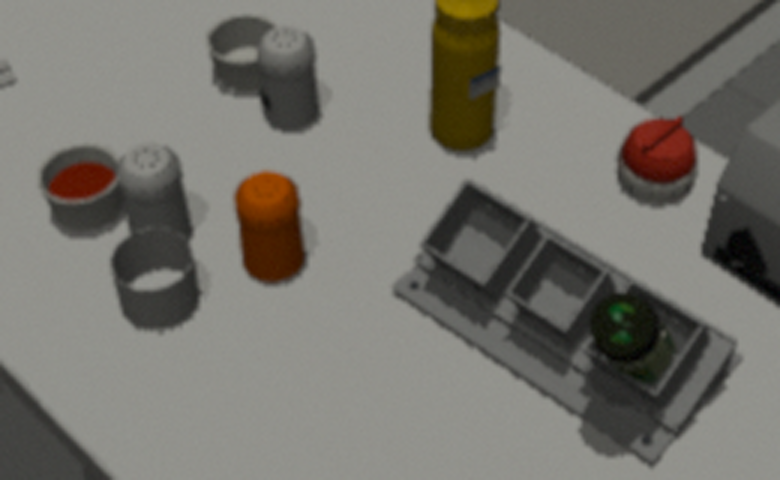

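The crops confirm the targets. Both steel shakers have dot-patterned tops. The clear jar with the dark lid stands in the right pocket, at (700,155) in crop 1. The middle pocket, at (579,122), is smaller than the left one at (482,125), so the middle one is narrow.

Run:
```python
from h import *
T,S=cam('top'),cam('scene')
t=lambda x,y:(190+x/3.3-.35,195+y/3.3-.35); s=lambda x,y:(180+x/3-.33,175+y/3-.33)
for n,a,b in [('mid mouth',(579,121),(558,286)),('left mouth',(481,125),(476,236)),('lid',(700,155),(625,325)),
 ('plate nearL',(425,203),(395,291)),('sh1top',(180,313),(149,160)),('sh2top',(143,80),(286,40))]:
    print(n,*[np.round(q,4) for q in two(T,t(*a),S,s(*b))])
for a in [(425,203),(650,190),(413,52),(725,33)]: print(onz(T,*t(*a),.0).round(4))
o=robot.get_obs();print(o['tool_pos'],o['joint_positions'].round(3) if hasattr(o['joint_positions'],'round') else o['joint_positions'])
K,p,M=cam('wrist');Rt=R.from_euler('xyz',o['ee_rot']).as_matrix()
print('wristcam in tool',(Rt.T@(p-o['tool_pos'])).round(4),(Rt.T@M).round(3),K.round(1))
```

```text
mid mouth [ 0.5944 -0.0801  0.0575] 0.0033
left mouth [ 0.5891 -0.0027  0.0565] 0.0063
lid [ 0.5623 -0.1617  0.115 ] 0.0038
plate nearL [5.344e-01 3.670e-02 5.000e-04] 0.0002
sh1top [0.4428 0.2213 0.0834] 0.0002
sh2top [0.6184 0.2556 0.0814] 0.0015
[0.5343 0.0368 0.    ]
[ 0.5475 -0.1471  0.    ]
[0.659  0.0481 0.    ]
[ 0.6791 -0.2105  0.    ]
[0.19139906 0.51514532 0.22941919] [ 1.112  0.088  1.372 -0.     1.684 -0.103]
wristcam in tool [ 0.0776  0.0003 -0.1549] [[-0.     0.964  0.268]
 [ 1.     0.     0.   ]
 [ 0.     0.268 -0.964]] [[336.9   0.  320.5]
 [  0.  336.9 233.2]
 [  0.    0.    1. ]]
```

```bash
cat >> h.py <<'E'
TH=np.radians(27)
def rackR(psi): return R.from_euler('z',psi).as_matrix()@R.from_euler('y',-TH).as_matrix()  # pocket frame
def toolR(P): return np.c_[P[:,1],P[:,0],-P[:,2]]   # x=y_p, y=x_p, z=-z_p
def rel(pos,Rg):
    o=robot.get_obs();Rt=R.from_euler('xyz',o['ee_rot'])
    print('t',o['time'],'shift',Rt.inv().apply(np.array(pos)-o['tool_pos']).round(4),'turn',(Rt.inv()*R.from_matrix(Rg)).as_rotvec().round(4))
E
python3 - <<'E'
from h import *
T=cam('top'); m=onz(T,190+579/3.3-.35,195+121/3.3-.35,.0734); print('mouth',m)
P=rackR(.075); F=m-.042*P[:,2]; print('F',F, P.round(3))
F1=F-.077*P[:,1]; g=F1+P@[-.0065,0,.186]; print(g); rel(g,toolR(P))
E
```

```text
mouth [ 0.59348204 -0.07908015  0.0734    ]
F [ 0.61249604 -0.07765142  0.03597773] [[ 0.889 -0.075 -0.453]
 [ 0.067  0.997 -0.034]
 [ 0.454  0.     0.891]]
[ 0.52828551 -0.16119615  0.198754  ]
t 0.1 shift [-0.5514 -0.5166  0.0316] turn [-0.4206 -0.2674  1.1182]
```

{"name": "drive_tool", "arguments": {"series": [[0.094,[-0.55,-0.516,0.02],[-0.42,-0.267,1.118]],[0.094,[-0.55,-0.516,0.02],[-0.42,-0.267,1.118]],[0.094,[-0.55,-0.516,0.02],[-0.42,-0.267,1.118]],[0.094,[-0.55,-0.516,0.02],[-0.42,-0.267,1.118]],[0.094,[-0.55,-0.516,0.02],[-0.42,-0.267,1.118]]]}}

```text
time: 0.72
tool_pos: [0.3309, 0.234, 0.2218]
ee_rot: [2.772, 0.048, 1.905]
wrist_force: [0.2, -0.3, 0.4]
width: 0.0939
finger_force: 0.0
```

Run:
```python
from h import *
P=rackR(.075);rel([.528,-.161,.205],toolR(P));print(robot.get_obs()['tool_pos'])
```

```text
t 0.725 shift [-0.4365  0.0391  0.0554] turn [-0.0953 -0.0628  0.2564]
[0.33089807 0.23397744 0.22182554]
```

{"name": "drive_tool", "arguments": {"series": [[0.094,[-0.436,0.039,0.055],[-0.095,-0.063,0.256]],[0.094,[-0.436,0.039,0.055],[-0.095,-0.063,0.256]],[0.094,[-0.436,0.039,0.055],[-0.095,-0.063,0.256]],[0.094,[-0.436,0.039,0.055],[-0.095,-0.063,0.256]],[0.094,[-0.436,0.039,0.055],[-0.095,-0.063,0.256]]]}}

```text
time: 1.35
tool_pos: [0.4715, -0.0453, 0.2105]
ee_rot: [2.672, 0.001, 1.649]
wrist_force: [0.4, 0.4, 0.3]
width: 0.0938
finger_force: 0.0
```

Run:
```python
from h import *
P=rackR(.075);rel([.528,-.161,.205],toolR(P));print(robot.get_obs()['tool_pos'])
np.savez('w1c.npz',*cam('wrist'));im=imaging.snapshot('wrist');cv2.imwrite('pics/w1.png',im[...,::-1])
```

```text
t 1.35 shift [-0.1198  0.0396  0.0264] turn [-0.0015 -0.0006  0.0037]
[ 0.47149796 -0.04528968  0.21052273]
```

View pics/w1.png

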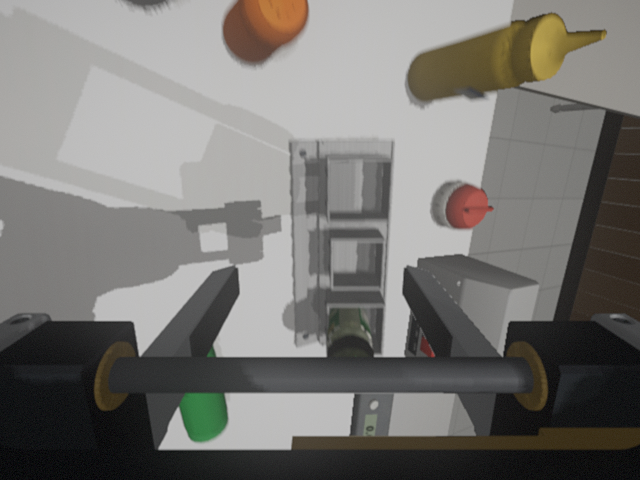

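The wrist view from the left shows the stand: left pocket (358,187), middle pocket (357,258), right pocket with the jar (350,325), fingers at both sides. I'll crop it for the corners.

Run:
```python
import cv2
im=cv2.imread('pics/w1.png')[130:328,285:400];cv2.imwrite('pics/w1c.png',cv2.convertScaleAbs(cv2.resize(im,None,fx=3,fy=3,interpolation=cv2.INTER_CUBIC),alpha=1.4))
```

```text
(no output)
```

View pics/w1c.png

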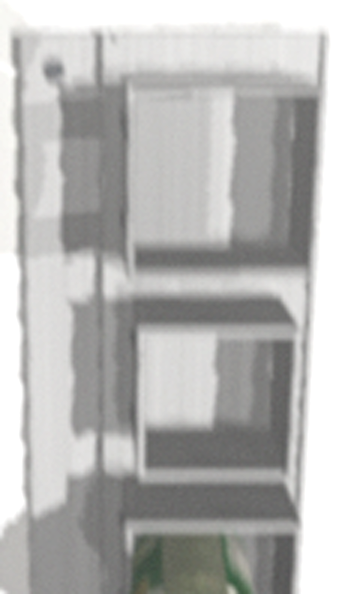

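Run:
```python
from h import *
z=np.load('w1c.npz');C=(z['arr_0'],z['arr_1'],z['arr_2'])
P=rackR(.075);F=np.array([.6125,-.0777,.036]);m=F+.042*P[:,2]
for n,q in dict(L=[(127,80),(321,86),(130,270),(310,270)],M=[(137,327),(298,327),(137,478),(297,476)],Rr=[(127,524),(298,522)]).items():
    r=[]
    for x,y in q:
        t,d=ray(C,285+x/3-.33,130+y/3-.33);n_=P[:,2];r.append(P.T@(t+d*((m-t)@n_)/(d@n_)-m))
    r=np.array(r);print(n,(r[:,:2]*1e3).round(1).tolist(),(r.mean(0)*1e3).round(1))
```

```text
L [[-37.5, 105.5], [24.6, 103.9], [-35.9, 43.2], [24.5, 43.5]] [-6.1 74.  -0. ]
M [[-33.3, 23.3], [21.6, 23.5], [-32.7, -32.8], [24.2, -31.8]] [-5.1 -4.5 -0. ]
Rr [[-36.1, -50.9], [25.5, -49.8]] [ -5.3 -50.3  -0. ]
```

```bash
cat >> h.py <<'E'
P=rackR(.075);F=np.array([.607,-.083,.036])
def pk(k,x,y,z): return F+P@[x,y+.077*k,z]   # k=0 narrow, 1 left, -1 right
def go(k,x,y,z): rel(pk(k,x,y,z),toolR(P))
def now(k):
    o=robot.get_obs(); print('in pocket',(P.T@(o['tool_pos']-pk(k,0,0,0))).round(4),'f',np.round(o['wrist_force'],1),o['width'])
E
python3 -c "
from h import *
go(-1,-.0065,0,.176)"
```

```text
t 1.4 shift [-0.1163  0.0318  0.039 ] turn [-0.0029  0.0089 -0.0024]
```

{"name": "drive_tool", "arguments": {"series": [[0.094,[-0.116,0.032,0.0],[0,0.008,0]],[0.094,[-0.116,0.032,0.0],[0,0.008,0]],[0.094,[-0.116,0.032,0.039],[0,0.008,0]],[0.094,[-0.116,0.032,0.039],[0,0.008,0]]]}}

```text
time: 1.9
tool_pos: [0.5249, -0.1543, 0.1858]
ee_rot: [2.68, -0.011, 1.654]
wrist_force: [-0.1, 0.3, -0.2]
width: 0.0943
finger_force: 0.0
```

Run:
```python
from h import *
now(-1)
np.savez('w2c.npz',*cam('wrist'));im=imaging.snapshot('wrist');cv2.imwrite('pics/w2.png',im[...,::-1])
```

```text
in pocket [-0.0097  0.0121  0.1731] f [-0.1  0.3 -0.2] 0.09429703926543741
```

View pics/w2.png

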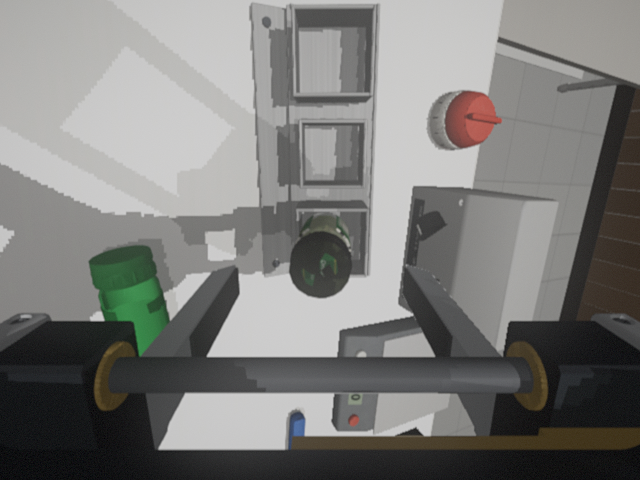

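The lid is centred at (321,264) with radius about 31 px. The middle pocket is at (333,152), between the fingers' sightlines.

Run:
```python
from h import *
z=np.load('w2c.npz');C=(z['arr_0'],z['arr_1'],z['arr_2'])
def pl(u,v,h,k):
    t,d=ray(C,u,v);m=pk(k,0,0,h);n=P[:,2];return (P.T@(t+d*((m-t)@n)/(d@n)-m)*1e3).round(1)[:2]
for u,v in [(321,264),(290,264),(352,264),(321,297)]: print('lid',pl(u,v,.105,-1))
for u,v in [(299,119),(365,119),(300,187),(367,187)]: print('M',pl(u,v,.042,0))
now(-1);go(-1,-.0065,0,.176)
```

```text
lid [-9.4  6.6]
lid [-31.2   6.4]
lid [12.4  6.7]
lid [ -9.3 -18.7]
M [-27.9  30.8]
M [25.4 30.9]
M [-27.9 -24.1]
M [ 29.  -23.9]
in pocket [-0.008   0.0122  0.1748] f [-0.8  0.   0.1] 0.09389989588788551
t 1.95 shift [-0.0122  0.0015 -0.0013] turn [-0.0068 -0.0119  0.0041]
```

{"name": "drive_tool", "arguments": {"series": [[0.094,[-0.008,0.0,0.0],[-0.006,-0.012,0.004]],[0.094,[-0.008,0.0,0.04],[-0.006,-0.012,0.004]],[0.094,[-0.008,0.0,0.08],[-0.006,-0.012,0.004]],[0.094,[-0.008,0.0,0.098],[-0.006,-0.012,0.004]],[0.094,[-0.008,0.0,0.098],[-0.006,-0.012,0.004]]]}}

```text
time: 2.58
tool_pos: [0.5712, -0.1581, 0.1026]
ee_rot: [2.668, 0.003, 1.646]
wrist_force: [-0.2, -0.5, 0.1]
width: 0.0939
finger_force: 0.0
```

Run:
```python
from h import *
now(-1)
np.savez('w3c.npz',*cam('wrist'));im=imaging.snapshot('wrist');cv2.imwrite('pics/w3.png',im[...,::-1])
now(-1);go(-1,-.008,.004,.076)
```

```text
in pocket [-0.0066  0.0048  0.0781] f [-0.2 -0.5  0.1] 0.09393319244915416
in pocket [-0.0056  0.0042  0.0791] f [-0.5 -0.3  0.7] 0.09393226035191701
t 2.625 shift [-0.0002 -0.0024  0.0031] turn [0.0044 0.0034 0.0019]
```

View pics/w3.png

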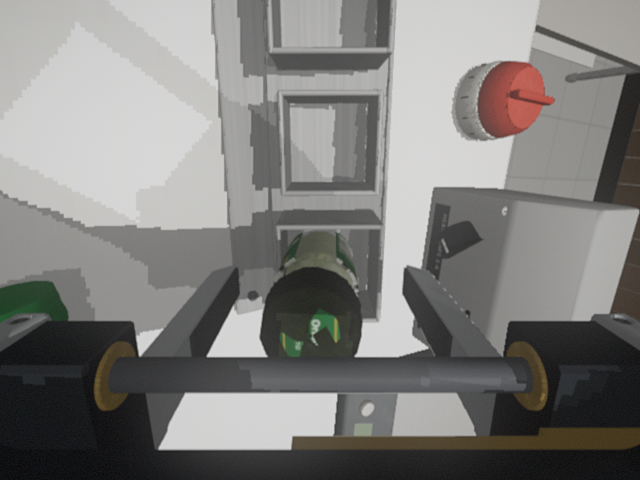

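```bash
cat >> h.py <<'E'
def plf(f):
    z=np.load(f);C=(z['arr_0'],z['arr_1'],z['arr_2'])
    def pl(u,v,h,k):
        t,d=ray(C,u,v);m=pk(k,0,0,h);n=P[:,2];return (P.T@(t+d*((m-t)@n)/(d@n)-m)*1e3).round(1)[:2]
    return pl
E
python3 - <<'E'
from h import *
pl=plf('w3c.npz')
for u,v in [(311,315),(261,315),(362,315),(300,268),(311,361)]: print('lid',pl(u,v,.105,-1))
for u,v in [(278,91),(384,91),(279,194),(382,194)]: print('M',pl(u,v,.042,0))
E
```

```text
lid [-10.1  11.4]
lid [-31.2  11.4]
lid [11.4 11.4]
lid [-14.5  32.6]
lid [-10.3 -11.1]
M [-28.4  30.2]
M [27.3 30.3]
M [-29.6 -24.2]
M [ 29.  -24.1]
```

{"name": "drive_tool", "arguments": {"series": [[0.03,[0,-0.003,0.002],[0.004,0.003,0.002]],[0.03,[0,-0.003,0.002],[0.004,0.003,0.002]],[0.03,[0,-0.003,0.002],[0.004,0.003,0.002]],[0.03,[0,-0.003,0.002],[0.004,0.003,0.002]],[0.03,[0,-0.003,0.002],[0.004,0.003,0.002]]]}}

```text
time: 3.25
tool_pos: [0.5696, -0.1589, 0.0998]
ee_rot: [2.671, -0.0, 1.645]
wrist_force: [-0.5, 0.0, 1.0]
width: 0.0472
finger_force: 0.0
```

```bash
python3 -c "
from h import *
now(-1);print(robot.get_obs()['finger_force'])"
```

```text
in pocket [-0.0093  0.0041  0.0764] f [-0.5  0.   1. ] 0.04722181950112333
0.03160394495353103
```

Nearly closed, so I'll keep closing and then lift along the pocket axis.

{"name": "drive_tool", "arguments": {"series": [[0.03,[0,0,0],[0,0,0]],[0.03,[0,0,0],[0,0,0]],[0.03,[0,0,0],[0,0,0]],[0.03,[0,0,-0.03],[0,0,0]],[0.03,[0,0,-0.07],[0,0,0]]]}}

```text
time: 3.88
tool_pos: [0.5371, -0.1606, 0.1612]
ee_rot: [2.674, -0.002, 1.646]
wrist_force: [0.7, -0.4, -1.4]
width: 0.0444
finger_force: 29.9
```

Run:
```python
from h import *
now(-1);print(robot.get_obs()['finger_force'])
np.savez('w4c.npz',*cam('wrist'));im=imaging.snapshot('wrist');cv2.imwrite('pics/w4.png',im[...,::-1])
go(0,0,0.003,.146)
```

```text
in pocket [-0.0105  0.0048  0.1458] f [ 0.7 -0.4 -1.4] 0.04443485023762313
29.92885261774063
t 3.925 shift [0.0768 0.0064 0.0054] turn [0.0049 0.0036 0.001 ]
```

View pics/w4.png

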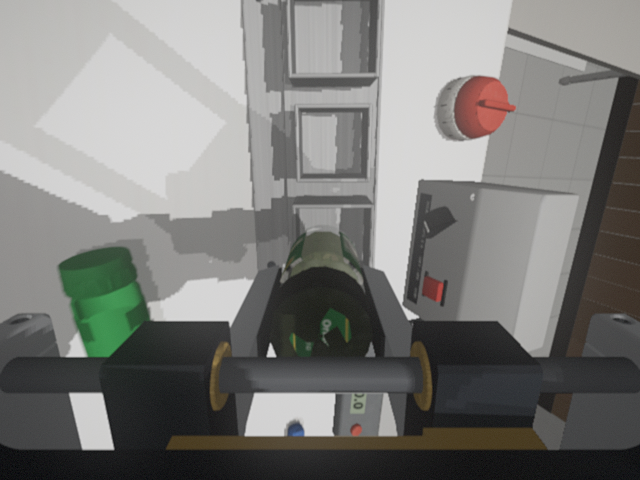

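Jar held at 44 mm opening; the middle pocket is at (336,142). I'll measure the pocket in this view, then shift over it.

Run:
```python
from h import *
pl=plf('w4c.npz')
for u,v in [(295,105),(377,105),(297,181),(377,181)]: print('M',pl(u,v,.042,0))
```

```text
M [-28.4  30. ]
M [30.7 29.9]
M [-28.1 -24.5]
M [ 33.  -24.5]
```

{"name": "drive_tool", "arguments": {"series": [[0.03,[0.04,0.008,0.0],[0.004,0.003,0.001]],[0.03,[0.077,0.008,0.0],[0.004,0.003,0.001]],[0.03,[0.077,0.008,0.0],[0.004,0.003,0.001]],[0.03,[0.077,0.008,0.0],[0.004,0.003,0.001]]]}}

```text
time: 4.42
tool_pos: [0.5393, -0.084, 0.1651]
ee_rot: [2.676, -0.003, 1.646]
wrist_force: [-0.2, 0.1, -0.3]
width: 0.0446
finger_force: 29.9
```

Run:
```python
from h import *
now(0);go(0,0,0.0035,.12)
np.savez('w5c.npz',*cam('wrist'));im=imaging.snapshot('wrist');cv2.imwrite('pics/w5.png',im[...,::-1])
now(0)
```

```text
in pocket [-0.0016  0.0041  0.1457] f [-0.2  0.1 -0.3] 0.04462413225268789
t 4.425 shift [-0.0007  0.0018  0.0257] turn [-0.0054 -0.0031 -0.0016]
in pocket [-0.0016  0.0036  0.1458] f [-0.5 -0.3 -0.9] 0.04443709300769005
```

{"name": "drive_tool", "arguments": {"series": [[0.03,[0,0.002,0.015],[0,0,0]],[0.03,[0,0.002,0.03],[0,0,0]],[0.03,[0,0.002,0.035],[0,0,0]],[0.03,[0,0.002,0.04],[0,0,0]],[0.03,[0,0.002,0.04],[0,0,0]]]}}

```text
time: 5.1
tool_pos: [0.559, -0.0823, 0.1305]
ee_rot: [2.676, -0.004, 1.646]
wrist_force: [-0.5, 0.3, -1.2]
width: 0.0447
finger_force: 29.9
```

```bash
python3 -c "
from h import *
now(0)"
```

```text
in pocket [0.0003 0.0043 0.1059] f [-0.5  0.3 -1.2] 0.04465582471191354
```

{"name": "drive_tool", "arguments": {"series": [[0.03,[0,0,0.01],[0,0,0]],[0.03,[0,0,0.018],[0,0,0]],[0.03,[0,0,0.023],[0,0,0]],[0.03,[0,0,0.026],[0,0,0]],[0.03,[0,0,0.027],[0,0,0]]]}}

```text
time: 5.72
tool_pos: [0.5713, -0.0813, 0.1068]
ee_rot: [2.675, -0.004, 1.646]
wrist_force: [-0.8, -0.5, -1.1]
width: 0.0444
finger_force: 30.0
```

```bash
python3 -c "
from h import *
now(0)"
```

```text
in pocket [0.0006 0.0044 0.0791] f [-0.8 -0.5 -1.1] 0.044369629612941254
```

{"name": "drive_tool", "arguments": {"series": [[0.03,[0,0,0.002],[0,0,0]],[0.06,[0,0,0.002],[0,0,0]],[0.08,[0,0,0.002],[0,0,0]],[0.08,[0,0,0.002],[0,0,0]],[0.08,[0,0,0.002],[0,0,0]]]}}

```text
time: 6.35
tool_pos: [0.5722, -0.0813, 0.1053]
ee_rot: [2.674, -0.003, 1.645]
wrist_force: [-0.4, 0.4, 0.2]
width: 0.0788
finger_force: 0.0
```

{"name": "drive_tool", "arguments": {"series": [[0.08,[0,0,-0.03],[0,0,0]],[0.08,[0,0,-0.08],[0,0,0]],[0.08,[0,0,-0.12],[0,0,0]],[0.08,[0,0,-0.12],[0,0,0]]]}}

```text
time: 6.85
tool_pos: [0.5196, -0.0865, 0.2172]
ee_rot: [2.667, 0.0, 1.645]
wrist_force: [0.6, 0.3, -0.9]
width: 0.0801
finger_force: 0.0
```

Run:
```python
from h import *
now(0)
T=cam('top');S=cam('scene')
for n,C in(('top',T),('scene',S)): 
    im=imaging.snapshot(n);cv2.imwrite(f'pics/{n}1.png',im[...,::-1])
np.savez('w6c.npz',*cam('wrist'));im=imaging.snapshot('wrist');cv2.imwrite('pics/w6.png',im[...,::-1])
# lid centre from wrist by dark blob
z=np.load('w6c.npz');C=(z['arr_0'],z['arr_1'],z['arr_2'])
print('expect lid px',proj(C,pk(0,-.0025,.003,.105)).round(0))
g=cv2.cvtColor(im,cv2.COLOR_RGB2GRAY);u,v=proj(C,pk(0,-.0025,.003,.105))[0].astype(int)
m=((g<70)*255).astype(np.uint8);m[350:]=0;m[:,:245]=0;m[:,400:]=0
cs=cv2.findContours(m,cv2.RETR_EXTERNAL,cv2.CHAIN_APPROX_NONE)[0]
for c in cs:
    if cv2.contourArea(c)>300: print(cv2.boundingRect(c),cv2.contourArea(c))
```

```text
in pocket [0.0043 0.003  0.2012] f [ 0.6  0.3 -0.9] 0.08006432456323158
expect lid px [[316. 246.]]
(387, 268, 13, 68) 429.0
(276, 213, 58, 61) 2682.0
```

Run:
```python
from h import *
T=cam('top');S=cam('scene')
print('bottle',onz(S,334,222,0).round(3), onz(T,284,180,.12).round(3))
V=np.c_[[-np.sin(.075),np.cos(.075),0],[np.cos(.075),np.sin(.075),0],[0,0,-1]]
rel([.59,.24,.2],V)
```

```text
bottle [0.697 0.116 0.   ] [0.711 0.127 0.12 ]
t 7.0 shift [0.3191 0.0806 0.054 ] turn [ 0.4646 -0.0044 -0.0014]
```

{"name": "drive_tool", "arguments": {"series": [[0.09,[0.319,0.08,0.054],[0.465,-0.004,0]],[0.09,[0.319,0.08,0.054],[0.465,-0.004,0]],[0.09,[0.319,0.08,0.054],[0.465,-0.004,0]],[0.09,[0.319,0.08,0.054],[0.465,-0.004,0]],[0.09,[0.319,0.08,0.054],[0.465,-0.004,0]]]}}

```text
time: 7.62
tool_pos: [0.5855, 0.2217, 0.1981]
ee_rot: [-3.138, 0.001, 1.645]
wrist_force: [0.2, -0.1, 0.6]
width: 0.0898
finger_force: 0.0
```

```bash
cat >> h.py <<'E'
def V(a): return np.c_[[-np.sin(a),np.cos(a),0],[np.cos(a),np.sin(a),0],[0,0,-1]]
def shake(tag,guess):
    o=robot.get_obs();C=cam('wrist');np.savez(tag+'c.npz',*C);im=imaging.snapshot('wrist');cv2.imwrite(f'pics/{tag}.png',im[...,::-1])
    print(o['tool_pos'].round(4),'expect top px',proj(C,[*guess,.088]).round(0),'base',proj(C,[*guess,0]).round(0))
    return C,im
E
python3 - <<'E'
from h import *
C,im=shake('s2a',[.617,.253])
rel([.617,.253,.2],V(.075))
u,v=proj(C,[.617,.253,.06])[0].astype(int);print(u,v)
c=im[max(0,v-110):v+110,max(0,u-130):u+130,::-1];cv2.imwrite('pics/s2ac.png',cv2.resize(c,None,fx=2.2,fy=2.2))
# dark holes on top: centroid of dots
g=cv2.cvtColor(im,cv2.COLOR_RGB2GRAY);tu,tv=proj(C,[.617,.253,.088])[0].astype(int)
print(g[tv-40:tv+41:8,tu-40:tu+41:8])
E
```

```text
[0.5855 0.2217 0.1981] expect top px [[363. 203.]] base [[353. 188.]]
t 7.675 shift [ 0.0208  0.0336 -0.0033] turn [-0.0036 -0.0055  0.0064]
359 197
[[174 174 160  94 103 106 155 172 176 173 174]
 [173 173  90 130 143 147 146 135 172 173 174]
 [173  78 119 138 185 188 187 162 132 172 174]
 [110  79 123 178 174 154 175 169 130 173 174]
 [108 100  92 102 100 178 168 164 144 175 173]
 [106 105  90 101  98 164 162 163 129 109 162]
 [105 107  88  94 146 163 163 132  93 110 173]
 [103 107 106  89  89  96  92 105 125 127 182]
 [106 105 107 107 167 120 127 129 128 122 176]
 [104 107 108 107 174 116 108 108 109 110 173]
 [107 106 104 106 169 106 108 107 112 126 186]]
```

```bash
python3 -c "
from h import *
rel([.445,.195,.2],V(-.14))"
```

```text
t 7.675 shift [-0.023  -0.1425 -0.0029] turn [-0.0042 -0.0051  0.2214]
```

{"name": "drive_tool", "arguments": {"series": [[0.09,[-0.023,-0.142,-0.003],[-0.004,-0.005,0.22]],[0.09,[-0.023,-0.142,-0.003],[-0.004,-0.005,0.22]],[0.09,[-0.023,-0.142,-0.003],[-0.004,-0.005,0.22]],[0.09,[-0.023,-0.142,-0.003],[-0.004,-0.005,0.22]],[0.09,[-0.023,-0.142,-0.003],[-0.004,-0.005,0.22]]]}}

```text
time: 8.3
tool_pos: [0.4461, 0.186, 0.2036]
ee_rot: [3.136, 0.005, 1.425]
wrist_force: [1.2, -0.2, -0.4]
width: 0.0899
finger_force: 0.0
```

Run:
```python
from h import *
C,im=shake('s1a',[.445,.218])
rel([.445,.218,.2],V(-.14))
def crop(f,u,v,w,h,s):
    i=cv2.imread(f);u=min(max(u,w//2),640-w//2);v=min(max(v,h//2),480-h//2);print(f,'origin',u-w//2,v-h//2)
    return cv2.resize(i[v-h//2:v+h//2,u-w//2:u+w//2],None,fx=s,fy=s,interpolation=cv2.INTER_CUBIC)
u,v=proj(C,[.445,.218,.06])[0].astype(int)
z=np.load('s2ac.npz');D=(z['arr_0'],z['arr_1'],z['arr_2']);a,b=proj(D,[.617,.253,.06])[0].astype(int)
m=np.hstack([crop('pics/s1a.png',u,v,130,150,3),crop('pics/s2a.png',a,b,130,150,3)])
j=np.hstack([crop('pics/w6.png',320,200,130,75,2),crop('pics/scene1.png',370,285,130,75,2),crop('pics/top1.png',365,230,130,75,2)])
cv2.imwrite('pics/mont.png',np.vstack([m,j]));print(m.shape,j.shape)
```

```text
[0.4461 0.186  0.2036] expect top px [[312. 199.]] base [[314. 184.]]
t 8.35 shift [ 0.0314 -0.006   0.0036] turn [ 0.0052  0.0048 -0.0064]
pics/s1a.png origin 247 118
pics/s2a.png origin 294 122
pics/w6.png origin 255 163
pics/scene1.png origin 305 248
pics/top1.png origin 300 193
(450, 780, 3) (148, 780, 3)
```

View pics/mont.png

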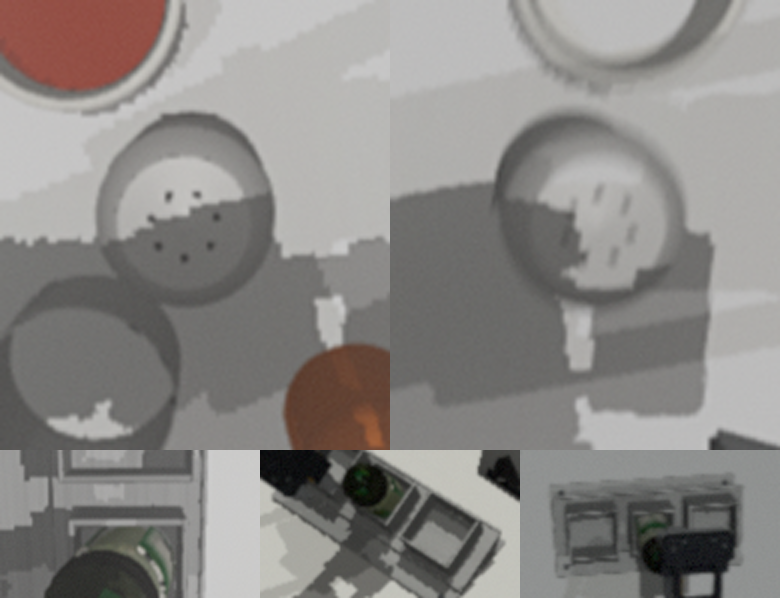

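The montage shows shaker 1's hole ring centred at (184,225) in its crop, which is (308,193) in the wrist picture. Shaker 2's ring is at about (364,198), blurred by motion. The jar stands in the middle pocket with the right pocket empty.

Run:
```python
from h import *
for f,u,v in(('s1ac.npz',308.,192.7),('s2ac.npz',364,198)):
    z=np.load(f);print(f,onz((z['arr_0'],z['arr_1'],z['arr_2']),u,v,.088).round(4))
z=np.load('s1ac.npz');q=onz((z['arr_0'],z['arr_1'],z['arr_2']),308.,192.7,.088)
print(robot.get_obs()['tool_pos']);rel([q[0],q[1],.12],V(-.14))
```

```text
s1ac.npz [0.4424 0.2232 0.088 ]
s2ac.npz [0.6174 0.2574 0.088 ]
[0.44635377 0.18605542 0.20379695]
t 8.35 shift [ 0.0366 -0.0098  0.0836] turn [ 0.0052  0.0048 -0.0064]
```

{"name": "drive_tool", "arguments": {"series": [[0.085,[0.036,-0.01,0.0],[0.005,0.005,-0.006]],[0.085,[0.036,-0.01,0.04],[0.005,0.005,-0.006]],[0.085,[0.036,-0.01,0.08],[0.005,0.005,-0.006]],[0.085,[0.036,-0.01,0.08],[0.005,0.005,-0.006]],[0.085,[0.036,-0.01,0.08],[0.005,0.005,-0.006]]]}}

```text
time: 8.98
tool_pos: [0.4426, 0.2229, 0.1255]
ee_rot: [3.139, -0.001, 1.43]
wrist_force: [-0.2, 0.5, -0.4]
width: 0.0849
finger_force: 0.0
```

Run:
```python
from h import *
C,im=shake('s1b',[.4425,.2225]);rel([.4425,.2225,.07],V(-.14))
# hole ring: small dark blobs near expected top centre
g=cv2.cvtColor(im,cv2.COLOR_RGB2GRAY);b=cv2.morphologyEx(g,cv2.MORPH_BLACKHAT,np.ones((9,9)))
u,v=proj(C,[.4425,.2225,.088])[0];m=((b>25)*255).astype(np.uint8)
n,_,st,ce=cv2.connectedComponentsWithStats(m)
for i in range(1,n):
    if np.hypot(*(ce[i]-[u,v]))<45 and 3<st[i,4]<60: print(ce[i].round(1),st[i,4],onz(C,*ce[i],.088).round(4)[:2])
```

```text
[0.4426 0.2229 0.1255] expect top px [[320. 273.]] base [[320. 234.]]
t 9.025 shift [-0.0007 -0.0006  0.0564] turn [ 0.004  -0.0022 -0.0006]
[325.5 258.5] 12 [0.4472 0.2311]
[312.5 258.8] 10 [0.4394 0.232 ]
[304.9 268.3] 9 [0.4339 0.2265]
[333.5 268.2] 10 [0.4512 0.2242]
[307.9 279.9] 8 [0.4346 0.2188]
[330.7 279.9] 9 [0.4485 0.2168]
[319. 285.] 9 [0.4409 0.2144]
```

{"name": "drive_tool", "arguments": {"series": [[0.085,[0,0,0.04],[0.003,0,0]],[0.085,[0,0,0.056],[0.003,0,0]],[0.085,[0,0,0.056],[0.003,0,0]],[0.04,[0,0,0.056],[0.003,0,0]],[0.04,[0,0,0.056],[0.003,0,0]]]}}

```text
time: 9.65
tool_pos: [0.4424, 0.223, 0.07]
ee_rot: [3.141, -0.002, 1.431]
wrist_force: [-1.3, 0.3, 0.4]
width: 0.0682
finger_force: 0.0
```

{"name": "drive_tool", "arguments": {"series": [[0.04,[0,0,0],[0,0,0]],[0.04,[0,0,0],[0,0,0]],[0.04,[0,0,0],[0,0,0]],[0.04,[0,0,0],[0,0,0]],[0.04,[0,0,0],[0,0,0]]]}}

```text
time: 10.28
tool_pos: [0.4418, 0.2228, 0.0689]
ee_rot: [-3.141, -0.001, 1.431]
wrist_force: [-0.3, 0.2, 4.2]
width: 0.0514
finger_force: 30.0
```

{"name": "drive_tool", "arguments": {"series": [[0.04,[0,0,-0.05],[0,0,0]],[0.04,[0,0,-0.11],[0,0,0]],[0.04,[0,0,-0.15],[0,0,0]],[0.04,[0,0,-0.15],[0,0,0]]]}}

```text
time: 10.78
tool_pos: [0.4432, 0.2231, 0.2216]
ee_rot: [3.137, -0.004, 1.431]
wrist_force: [-0.0, -0.4, -0.7]
width: 0.0516
finger_force: 30.0
```

```bash
python3 -c "
from h import *
print(robot.get_obs()['width']);go(-1,0,.0035,.24);print(pk(-1,0,.0035,.24))"
```

```text
0.05155465567646034
t 10.775 shift [-0.3752  0.1143 -0.0292] turn [-0.4649  0.0473 -0.212 ]
[ 0.50385591 -0.16445755  0.24984157]
```

{"name": "drive_tool", "arguments": {"series": [[0.04,[-0.375,0.114,-0.029],[-0.465,0.047,-0.212]],[0.04,[-0.375,0.114,-0.029],[-0.465,0.047,-0.212]],[0.04,[-0.375,0.114,-0.029],[-0.465,0.047,-0.212]],[0.04,[-0.375,0.114,-0.029],[-0.465,0.047,-0.212]],[0.04,[-0.375,0.114,-0.029],[-0.465,0.047,-0.212]]]}}

```text
time: 11.4
tool_pos: [0.4878, -0.0867, 0.2375]
ee_rot: [2.681, -0.0, 1.645]
wrist_force: [1.4, 0.0, -1.1]
width: 0.0513
finger_force: 30.0
```

```bash
python3 -c "
from h import *
go(-1,0,.0035,.24)"
```

```text
t 11.4 shift [-0.0788  0.0146 -0.0065] turn [-0.0103  0.     -0.0006]
```

{"name": "drive_tool", "arguments": {"series": [[0.04,[-0.079,0.015,-0.006],[-0.01,0,0]],[0.04,[-0.079,0.015,-0.006],[-0.01,0,0]],[0.04,[-0.079,0.015,0.06],[-0.01,0,0]],[0.04,[-0.079,0.015,0.09],[-0.01,0,0]],[0.04,[-0.079,0.015,0.09],[-0.01,0,0]]]}}

```text
time: 12.02
tool_pos: [0.5468, -0.1577, 0.1608]
ee_rot: [2.677, -0.005, 1.648]
wrist_force: [0.3, 0.8, -1.8]
width: 0.0513
finger_force: 30.0
```

Run:
```python
from h import *
now(-1);np.savez('w7c.npz',*cam('wrist'));im=imaging.snapshot('wrist');cv2.imwrite('pics/w7.png',im[...,::-1])
now(-1);go(-1,0,.0035,.115);now(-1)
```

```text
in pocket [-0.0018  0.0071  0.141 ] f [ 0.3  0.8 -1.8] 0.05125789948436014
in pocket [0.0007 0.006  0.1435] f [ 0.  -0.1 -0.8] 0.051286696433050276
t 12.075 shift [-0.0026 -0.0007  0.0285] turn [-0.0019 -0.002   0.0006]
in pocket [0.0007 0.006  0.1435] f [ 0.  -0.1 -0.8] 0.051286696433050276
```

{"name": "drive_tool", "arguments": {"series": [[0.04,[-0.002,0,0.01],[-0.002,-0.002,0]],[0.04,[-0.0025,0,0.02],[-0.002,-0.002,0]],[0.04,[-0.0025,0,0.03],[-0.002,-0.002,0]],[0.04,[-0.0025,0,0.036],[-0.002,-0.002,0]],[0.04,[-0.0025,0,0.04],[-0.002,-0.002,0]]]}}

```text
time: 12.7
tool_pos: [0.5657, -0.1626, 0.1346]
ee_rot: [2.669, 0.007, 1.647]
wrist_force: [-33.4, -1.2, 25.5]
width: 0.0515
finger_force: 30.2
```

```bash
python3 -c "
from h import *
now(-1)"
```

```text
in pocket [0.0027 0.0007 0.1093] f [-33.4  -1.2  25.5] 0.05146299091785555
```

{"name": "drive_tool", "arguments": {"series": [[0.04,[0,0,-0.02],[0,0,0]],[0.04,[0,0,-0.035],[0,0,0]],[0.04,[0,0,-0.035],[0,0,0]],[0.04,[0,0,-0.035],[0,0,0]]]}}

```text
time: 13.2
tool_pos: [0.5516, -0.1625, 0.1625]
ee_rot: [2.665, 0.004, 1.645]
wrist_force: [0.6, -0.1, -1.0]
width: 0.0513
finger_force: 29.9
```

Run:
```python
from h import *
now(-1);C=cam('wrist');np.savez('w8c.npz',*C);im=imaging.snapshot('wrist');cv2.imwrite('pics/w8.png',im[...,::-1])
now(-1);go(-1,0,.0035,.14)
g=cv2.cvtColor(im,cv2.COLOR_RGB2GRAY)
print('mouth corners expect',proj(C,[pk(-1,a*.032,b*.032,.042) for a in(-1,1) for b in(1,-1)]).round(0).tolist())
print('shaker bottom/top expect',proj(C,[robot.get_obs()['tool_pos']+P@[a*.026,0,-.0695] for a in(-1,0,1)]).round(0).tolist())
b=proj(C,pk(-1,0,.032,.042))[0].astype(int)
for dv in(-6,0,6,12): print(b[1]+dv, g[b[1]+dv,b[0]-60:b[0]+61:3].tolist())
print('row profile', g[b[1]-20:b[1]+12,b[0]-20].tolist())
```

```text
in pocket [0.0029 0.0019 0.1405] f [ 0.6 -0.1 -1. ] 0.05126101278493463
in pocket [0.0026 0.002  0.1402] f [ 0.6  0.7 -1.4] 0.05112745365422775
t 13.25 shift [ 0.0015 -0.0026  0.0002] turn [0.0043 0.0032 0.0007]
mouth corners expect [[273.0, 204.0], [276.0, 282.0], [357.0, 204.0], [355.0, 282.0]]
shaker bottom/top expect [[282.0, 254.0], [319.0, 254.0], [356.0, 254.0]]
198 [94, 100, 101, 98, 96, 90, 99, 85, 82, 85, 83, 84, 83, 84, 85, 82, 85, 83, 85, 85, 83, 82, 83, 83, 87, 87, 85, 91, 91, 91, 91, 92, 94, 127, 148, 161, 215, 213, 213, 215, 215]
204 [94, 98, 99, 97, 96, 95, 123, 134, 131, 127, 139, 140, 145, 143, 146, 144, 143, 143, 144, 143, 142, 140, 143, 140, 127, 126, 126, 126, 130, 120, 122, 126, 117, 141, 135, 160, 216, 213, 213, 215, 214]
210 [94, 99, 100, 100, 96, 93, 108, 141, 79, 79, 99, 100, 99, 118, 155, 154, 154, 155, 156, 155, 154, 150, 156, 136, 102, 103, 103, 103, 103, 103, 105, 91, 83, 147, 105, 170, 215, 213, 215, 214, 214]
216 [96, 96, 98, 98, 97, 94, 89, 89, 72, 79, 101, 96, 99, 96, 99, 106, 157, 154, 157, 155, 153, 151, 158, 113, 101, 102, 103, 102, 103, 102, 106, 88, 85, 130, 123, 175, 215, 213, 213, 213, 213]
row profile [154, 153, 153, 153, 154, 153, 154, 138, 99, 79, 83, 85, 81, 84, 84, 86, 94, 122, 146, 147, 144, 152, 152, 155, 153, 151, 147, 133, 103, 95, 96, 93]
```

{"name": "drive_tool", "arguments": {"series": [[0.04,[0.001,-0.0035,0.0],[0.004,0.003,0]],[0.04,[0.001,-0.0035,0.01],[0.004,0.003,0]],[0.04,[0.001,-0.0035,0.02],[0.004,0.003,0]],[0.04,[0.001,-0.0035,0.02],[0.004,0.003,0]],[0.04,[0.001,-0.0035,0.02],[0.004,0.003,0]]]}}

```text
time: 13.88
tool_pos: [0.5578, -0.1612, 0.1435]
ee_rot: [2.669, 0.001, 1.646]
wrist_force: [-0.0, -0.1, -2.0]
width: 0.0515
finger_force: 29.9
```

Run:
```python
from h import *
now(-1);C=cam('wrist');im=imaging.snapshot('wrist');now(-1);go(-1,-.0008,.0027,.12)
g=cv2.cvtColor(im,cv2.COLOR_RGB2GRAY)
e=proj(C,[pk(-1,a*.032,.032,.042) for a in(-1,1)]);print(e.round(1).tolist())
u=int(e[:,0].mean());v=int(e[0,1])
print(u-20,v-14,g[v-14:v+10,u-20].tolist());print(int(e[0,0])-8,g[v,int(e[0,0])-8:int(e[0,0])+8].tolist(),int(e[1,0])-8,g[v,int(e[1,0])-8:int(e[1,0])+8].tolist())
```

```text
in pocket [-0.0002  0.0027  0.1207] f [-0.  -0.1 -2. ] 0.05153630806397971
in pocket [1.00e-04 2.60e-03 1.21e-01] f [-0.7  0.1 -0.8] 0.05151817061320902
t 13.925 shift [ 0.0001 -0.0009  0.001 ] turn [0.0018 0.0012 0.001 ]
[[274.4, 211.0], [365.1, 211.1]]
299 197 [101, 79, 83, 82, 80, 82, 83, 83, 83, 86, 112, 145, 152, 138, 111, 100, 96, 99, 98, 99, 99, 95, 100, 99]
266 [95, 98, 97, 97, 95, 93, 98, 102, 106, 117, 153, 145, 126, 123, 122, 123] 357 [108, 107, 104, 106, 128, 151, 156, 123, 104, 132, 162, 191, 212, 215, 213, 214]
```

{"name": "drive_tool", "arguments": {"series": [[0.04,[0,-0.001,0.006],[0.002,0,0]],[0.04,[0,-0.001,0.012],[0.002,0,0]],[0.04,[0,-0.001,0.015],[0.002,0,0]],[0.04,[0,-0.001,0.018],[0.002,0,0]],[0.04,[0,-0.001,0.018],[0.002,0,0]]]}}

```text
time: 14.55
tool_pos: [0.5649, -0.1606, 0.1268]
ee_rot: [2.671, 0.001, 1.646]
wrist_force: [0.2, -0.6, -1.0]
width: 0.0518
finger_force: 29.9
```

```bash
python3 -c "
from h import *
now(-1)"
```

```text
in pocket [-0.0013  0.0027  0.1026] f [ 0.2 -0.6 -1. ] 0.05176804479328146
```

It is 9 mm in with no force, so I'll continue.

{"name": "drive_tool", "arguments": {"series": [[0.04,[0,0,0.008],[0,0,0]],[0.04,[0,0,0.016],[0,0,0]],[0.04,[0,0,0.022],[0,0,0]],[0.04,[0,0,0.027],[0,0,0]],[0.04,[0,0,0.029],[0,0,0]]]}}

```text
time: 15.18
tool_pos: [0.5781, -0.1596, 0.1008]
ee_rot: [2.671, 0.001, 1.646]
wrist_force: [1.1, 0.3, -2.0]
width: 0.0519
finger_force: 29.9
```

```bash
python3 -c "
from h import *
now(-1)"
```

```text
in pocket [-0.0014  0.0027  0.0734] f [ 1.1  0.3 -2. ] 0.05191923989325289
```

{"name": "drive_tool", "arguments": {"series": [[0.04,[0,0,0.003],[0,0,0]],[0.07,[0,0,0.003],[0,0,0]],[0.08,[0,0,0.003],[0,0,0]],[0.08,[0,0,0.003],[0,0,0]],[0.08,[0,0,0.0],[0,0,0]]]}}

```text
time: 15.8
tool_pos: [0.5781, -0.1598, 0.1015]
ee_rot: [2.671, 0.001, 1.646]
wrist_force: [-0.1, -0.1, -1.2]
width: 0.0796
finger_force: 0.0
```

{"name": "drive_tool", "arguments": {"series": [[0.085,[0,0,-0.03],[0,0,0]],[0.085,[0,0,-0.09],[0,0,0]],[0.085,[0,0,-0.15],[0,0,0]],[0.085,[0,0,-0.17],[0,0,0]],[0.085,[0,0,-0.17],[0,0,0]]]}}

```text
time: 16.42
tool_pos: [0.5016, -0.1661, 0.256]
ee_rot: [2.666, 0.005, 1.645]
wrist_force: [0.1, -0.2, -0.3]
width: 0.0847
finger_force: 0.0
```

Run:
```python
from h import *
def dots(C,im,c,n,P0=None,rad=40):
    g=cv2.cvtColor(im,cv2.COLOR_RGB2GRAY);b=cv2.morphologyEx(g,cv2.MORPH_BLACKHAT,np.ones((9,9)))
    u=proj(C,c)[0];k,_,st,ce=cv2.connectedComponentsWithStats(((b>25)*255).astype(np.uint8))
    for i in range(1,k):
        if np.hypot(*(ce[i]-u))<rad and 2<st[i,4]<60:
            t,d=ray(C,*ce[i]);print((P.T@(t+d*((c-t)@n)/(d@n)-c)*1e3).round(1)[:2])
now(-1);C=cam('wrist');im=imaging.snapshot('wrist');cv2.imwrite('pics/w9.png',im[...,::-1])
dots(C,im,pk(-1,-.003,.0028,.088),P[:,2])
rel([.60,.235,.2],V(.075))
```

```text
in pocket [0.0007 0.0021 0.2466] f [ 0.1 -0.2 -0.3] 0.08465655914490834
[ 1.1 33.8]
[17.  31.2]
[32.1 11.8]
[-2.4  8.5]
[5.6 9. ]
[-7.   2.2]
[10.7  2.5]
[32.3 -9.6]
[-5.1 -5.4]
[ 8.9 -5.2]
[ 1.7 -8.5]
[-29.1 -12.7]
t 16.475 shift [0.3922 0.0906 0.1052] turn [0.472  0.0025 0.0005]
```

Shaker 1 stands centred in the right pocket. Now shaker 2.

{"name": "drive_tool", "arguments": {"series": [[0.085,[0.392,0.09,0.105],[0.472,0.002,0]],[0.085,[0.392,0.09,0.105],[0.472,0.002,0]],[0.085,[0.392,0.09,0.105],[0.472,0.002,0]],[0.085,[0.392,0.09,0.105],[0.472,0.002,0]],[0.085,[0.392,0.09,0.105],[0.472,0.002,0]]]}}

```text
time: 17.1
tool_pos: [0.5748, 0.1383, 0.2091]
ee_rot: [-3.135, -0.0, 1.648]
wrist_force: [1.2, -0.4, 0.6]
width: 0.085
finger_force: 0.0
```

Run:
```python
from h import *
rel([.6175,.255,.17],V(.075))
```

```text
t 17.1 shift [0.1131 0.0518 0.0387] turn [-0.0062 -0.0001  0.0018]
```

{"name": "drive_tool", "arguments": {"series": [[0.085,[0.06,0.025,0.0],[-0.006,0,0]],[0.085,[0.113,0.052,0.0],[-0.006,0,0]],[0.085,[0.113,0.052,0.04],[-0.006,0,0]],[0.085,[0.113,0.052,0.04],[-0.006,0,0]],[0.085,[0.113,0.052,0.04],[-0.006,0,0]]]}}

```text
time: 17.73
tool_pos: [0.6178, 0.2519, 0.1721]
ee_rot: [3.139, -0.0, 1.646]
wrist_force: [-0.3, 0.3, -0.2]
width: 0.085
finger_force: 0.0
```

```bash
cat >> h.py <<'E'
def dots(C,im,c,rad=40):
    g=cv2.cvtColor(im,cv2.COLOR_RGB2GRAY);b=cv2.morphologyEx(g,cv2.MORPH_BLACKHAT,np.ones((9,9)))
    u=proj(C,c)[0];k,_,st,ce=cv2.connectedComponentsWithStats(((b>20)*255).astype(np.uint8))
    return np.array([onz(C,*ce[i],c[2]) for i in range(1,k) if np.hypot(*(ce[i]-u))<rad and 2<st[i,4]<60])
E
python3 - <<'E'
from h import *
o=robot.get_obs();print(o['tool_pos']);C=cam('wrist');im=imaging.snapshot('wrist');cv2.imwrite('pics/s2b.png',im[...,::-1])
d=dots(C,im,np.array([.6175,.255,.088]),30);print(d.round(4)[:,:2].tolist(),d.mean(0))
rel([.6175,.255,.07],V(.075))
E
```

```text
[0.61782111 0.25191535 0.17205875]
[[0.6152, 0.2647], [0.6086, 0.2605], [0.6226, 0.2619], [0.6079, 0.2529], [0.6253, 0.2548], [0.6135, 0.247], [0.6213, 0.2482], [0.6027, 0.24]] [0.61464206 0.25374128 0.088     ]
t 17.775 shift [ 0.0032 -0.0013  0.1036] turn [ 0.0056 -0.0007 -0.    ]
```

{"name": "drive_tool", "arguments": {"series": [[0.085,[0.004,-0.001,0.03],[0.005,0,0]],[0.085,[0.004,-0.001,0.07],[0.005,0,0]],[0.085,[0.004,-0.001,0.102],[0.005,0,0]],[0.085,[0.004,-0.001,0.102],[0.005,0,0]],[0.04,[0.004,-0.001,0.102],[0.005,0,0]]]}}

```text
time: 18.4
tool_pos: [0.6188, 0.2563, 0.0738]
ee_rot: [3.138, -0.002, 1.646]
wrist_force: [0.8, -0.5, 0.3]
width: 0.0786
finger_force: 0.0
```

{"name": "drive_tool", "arguments": {"series": [[0.04,[0,0,0],[0,0,0]],[0.04,[0,0,0],[0,0,0]],[0.04,[0,0,0],[0,0,0]],[0.04,[0,0,0],[0,0,0]],[0.04,[0,0,0],[0,0,0]]]}}

```text
time: 19.02
tool_pos: [0.6174, 0.2565, 0.072]
ee_rot: [3.141, -0.001, 1.647]
wrist_force: [-2.5, -0.4, 6.1]
width: 0.0517
finger_force: 30.0
```

{"name": "drive_tool", "arguments": {"series": [[0.04,[0,0,-0.05],[0,0,0]],[0.04,[0,0,-0.11],[0,0,0]],[0.04,[0,-0.03,-0.15],[0,0,0]],[0.04,[0,-0.06,-0.15],[0,0,0]]]}}

```text
time: 19.52
tool_pos: [0.5589, 0.2522, 0.2252]
ee_rot: [3.133, -0.003, 1.646]
wrist_force: [-0.5, 0.0, -1.6]
width: 0.0511
finger_force: 30.0
```

```bash
python3 -c "
from h import *
print(robot.get_obs()['width']);go(1,-.0005,.003,.2)"
```

```text
0.051075578192908325
t 19.525 shift [-0.2579 -0.0686  0.01  ] turn [-4.63e-01 -2.80e-03 -1.00e-04]
```

{"name": "drive_tool", "arguments": {"series": [[0.04,[-0.258,-0.068,0.01],[-0.463,-0.003,0]],[0.04,[-0.258,-0.068,0.01],[-0.463,-0.003,0]],[0.04,[-0.258,-0.068,0.01],[-0.463,-0.003,0]],[0.04,[-0.258,-0.068,0.01],[-0.463,-0.003,0]],[0.04,[-0.258,-0.068,0.01],[-0.463,-0.003,0]]]}}

```text
time: 20.15
tool_pos: [0.5073, -0.0141, 0.209]
ee_rot: [2.681, 0.003, 1.641]
wrist_force: [0.4, 1.3, -2.0]
width: 0.0513
finger_force: 30.0
```

```bash
python3 -c "
from h import *
now(1);go(1,-.0005,.003,.14)"
```

```text
in pocket [-0.0055 -0.0008  0.1969] f [ 0.4  1.3 -2. ] 0.0512704306088669
t 20.15 shift [0.0041 0.0055 0.0569] turn [-0.0106  0.0049 -0.0033]
```

{"name": "drive_tool", "arguments": {"series": [[0.04,[0.004,0.003,0.03],[-0.006,0.003,0]],[0.04,[0.004,0.003,0.055],[-0.006,0.003,0]],[0.04,[0.004,0.003,0.055],[-0.006,0.003,0]],[0.04,[0.004,0.003,0.055],[-0.006,0.003,0]],[0.04,[0.004,0.003,0.055],[-0.006,0.003,0]]]}}

```text
time: 20.78
tool_pos: [0.5365, -0.0048, 0.1642]
ee_rot: [2.671, 0.0, 1.647]
wrist_force: [-1.1, 0.3, -1.7]
width: 0.0512
finger_force: 30.0
```

Run:
```python
from h import *
now(1);C=cam('wrist');im=imaging.snapshot('wrist');cv2.imwrite('pics/w10.png',im[...,::-1]);now(1);go(1,-.0008,.003,.12)
g=cv2.cvtColor(im,cv2.COLOR_RGB2GRAY)
e=proj(C,[pk(1,a*.032,.032,.042) for a in(-1,1)]);print(e.round(1).tolist(),'px/mm',(e[1,0]-e[0,0])/64)
u=int(e[:,0].mean());v=int(e[0,1])
print(u-20,v-14,g[v-14:v+10,u-20].tolist());print(u+20,g[v-14:v+10,u+20].tolist())
for dv in(-2,2,6):print(v+dv,int(e[0,0])-9,g[v+dv,int(e[0,0])-9:int(e[0,0])+9].tolist(),int(e[1,0])-9,g[v+dv,int(e[1,0])-9:int(e[1,0])+9].tolist())
```

```text
in pocket [0.0008 0.0063 0.1435] f [-1.1  0.3 -1.7] 0.05123720968442912
in pocket [0.0008 0.0063 0.1435] f [-0.8 -0.4 -1.7] 0.05152618316828612
t 20.825 shift [-0.0033 -0.0016  0.0235] turn [-0.0003 -0.0005  0.0016]
[[277.4, 209.6], [360.1, 209.7]] px/mm 1.291575000763027
298 195 [153, 145, 118, 96, 90, 90, 89, 89, 88, 86, 91, 115, 142, 149, 135, 136, 149, 151, 148, 146, 133, 105, 98, 94]
338 [157, 148, 120, 96, 93, 95, 95, 94, 93, 91, 95, 117, 147, 153, 130, 105, 103, 102, 103, 102, 103, 102, 101, 101]
207 268 [96, 98, 97, 98, 93, 92, 92, 100, 114, 133, 140, 142, 144, 140, 142, 144, 142, 143] 351 [165, 161, 153, 150, 144, 134, 147, 150, 139, 121, 147, 164, 190, 208, 210, 209, 208, 209]
211 268 [95, 95, 95, 95, 96, 95, 98, 98, 118, 143, 154, 133, 108, 102, 95, 80, 78, 88] 351 [87, 84, 82, 85, 94, 120, 152, 144, 124, 122, 149, 162, 189, 207, 210, 208, 210, 209]
215 268 [94, 95, 95, 95, 95, 95, 94, 96, 109, 137, 156, 140, 100, 81, 75, 77, 76, 82] 351 [88, 88, 86, 92, 119, 145, 157, 145, 128, 128, 151, 171, 204, 212, 208, 209, 209, 209]
```

{"name": "drive_tool", "arguments": {"series": [[0.04,[-0.0033,-0.0016,0.0],[0,0,0.0015]],[0.04,[-0.0033,-0.0016,0.01],[0,0,0.0015]],[0.04,[-0.0033,-0.0016,0.02],[0,0,0.0015]],[0.04,[-0.0033,-0.0016,0.023],[0,0,0.0015]],[0.04,[-0.0033,-0.0016,0.023],[0,0,0.0015]]]}}

```text
time: 21.45
tool_pos: [0.5451, -0.0073, 0.1407]
ee_rot: [2.674, -0.001, 1.646]
wrist_force: [0.5, -0.5, -1.6]
width: 0.051
finger_force: 30.0
```

```bash
python3 -c "
from h import *
now(1);go(1,-.0008,.0029,.12)"
```

```text
in pocket [-0.0024  0.0032  0.1188] f [ 0.5 -0.5 -1.6] 0.05102707554171391
t 21.45 shift [-0.0003  0.0016 -0.0012] turn [-0.0039 -0.0014 -0.0004]
```

{"name": "drive_tool", "arguments": {"series": [[0.04,[0,0.001,0.0],[-0.002,-0.001,0]],[0.04,[0,0.001,0.005],[-0.002,-0.001,0]],[0.04,[0,0.001,0.01],[-0.002,-0.001,0]],[0.04,[0,0.001,0.015],[-0.002,-0.001,0]],[0.04,[0,0.001,0.015],[-0.002,-0.001,0]]]}}

```text
time: 22.08
tool_pos: [0.5526, -0.0067, 0.1278]
ee_rot: [2.672, -0.0, 1.646]
wrist_force: [-0.9, -0.1, -1.6]
width: 0.0514
finger_force: 30.0
```

```bash
python3 -c "
from h import *
now(1)"
```

```text
in pocket [-0.0016  0.0031  0.1038] f [-0.9 -0.1 -1.6] 0.051435792170740985
```

{"name": "drive_tool", "arguments": {"series": [[0.04,[0,0,0.008],[0,0,0]],[0.04,[0,0,0.015],[0,0,0]],[0.04,[0,0,0.022],[0,0,0]],[0.04,[0,0,0.027],[0,0,0]],[0.04,[0,0,0.029],[0,0,0]]]}}

```text
time: 22.7
tool_pos: [0.566, -0.0058, 0.1022]
ee_rot: [2.672, -0.0, 1.646]
wrist_force: [0.0, 0.5, -1.6]
width: 0.051
finger_force: 30.0
```

```bash
python3 -c "
from h import *
now(1)"
```

```text
in pocket [-0.0013  0.0031  0.0749] f [ 0.   0.5 -1.6] 0.05098293287934015
```

{"name": "drive_tool", "arguments": {"series": [[0.04,[0,0,0.003],[0,0,0]],[0.07,[0,0,0.003],[0,0,0]],[0.08,[0,0,0.003],[0,0,0]],[0.08,[0,0,0.003],[0,0,0]],[0.08,[0,0,0.0],[0,0,0]]]}}

```text
time: 23.32
tool_pos: [0.5659, -0.0058, 0.1027]
ee_rot: [2.671, -0.0, 1.646]
wrist_force: [-0.6, 0.3, 0.2]
width: 0.0798
finger_force: 0.0
```

{"name": "drive_tool", "arguments": {"series": [[0.085,[0,0,-0.03],[0,0,0]],[0.085,[0,0,-0.09],[0,0,0]],[0.085,[0,0,-0.15],[0,0,0]],[0.085,[0,0,-0.18],[0,0,0]],[0.085,[0,0,-0.18],[0,0,0]]]}}

```text
time: 23.95
tool_pos: [0.4854, -0.0123, 0.2673]
ee_rot: [2.663, 0.002, 1.645]
wrist_force: [-0.2, 0.0, -0.3]
width: 0.0851
finger_force: 0.0
```

Run:
```python
from h import *
now(1);C=cam('wrist');im=imaging.snapshot('wrist');cv2.imwrite('pics/w11.png',im[...,::-1]);g=cv2.cvtColor(im,cv2.COLOR_RGB2GRAY)
b=cv2.morphologyEx(g,cv2.MORPH_BLACKHAT,np.ones((9,9)));k,_,st,ce=cv2.connectedComponentsWithStats(((b>20)*255).astype(np.uint8))
for kk in(1,-1):
    c=pk(kk,0,.003,.088);u=proj(C,c)[0]
    print(kk,u.round(0),[(P.T@((lambda t,d:t+d*((c-t)@P[:,2])/(d@P[:,2])-c)(*ray(C,*ce[i])))*1e3).round(1)[:2].tolist() for i in range(1,k) if np.hypot(*(ce[i]-u))<22 and st[i,4]<60])
# jar lid
m=((g<70)*255).astype(np.uint8);c=pk(0,0,.003,.105);u=proj(C,c)[0]
for q in cv2.findContours(m,cv2.RETR_EXTERNAL,cv2.CHAIN_APPROX_NONE)[0]:
    if cv2.contourArea(q)>300:
        x,y,w,h=cv2.boundingRect(q)
        if np.hypot(x+w/2-u[0],y+h/2-u[1])<40: print('lid',(x,y,w,h),'expect',u.round(0), 'diam px exp',np.linalg.norm(proj(C,c+P[:,0]*.0225)-proj(C,c-P[:,0]*.0225)).round(0))
# jar scene+top lid triangulation
pts=[]
for n in('top','scene'):
    D=cam(n);s=imaging.snapshot(n);cv2.imwrite(f'pics/{n}2.png',s[...,::-1]);p=proj(D,pk(0,0,.003,.105))[0];print(n,p.round(0))
```

```text
in pocket [0.0017 0.0026 0.2587] f [-0.2  0.  -0.3] 0.08511522565166464
1 [317. 220.] [[-1.1, 7.6], [-7.9, 4.2], [6.4, 4.6], [-9.2, -3.7], [8.4, -2.9], [-4.1, -9.0], [4.0, -9.1]]
-1 [317. 355.] [[2.0, 8.5], [-5.3, 8.1], [-10.2, 2.2], [7.4, 1.9], [20.3, -1.0], [-12.1, -4.1], [-7.7, -4.1], [-2.1, -4.1], [6.3, -4.2], [13.0, -4.2], [18.6, -4.2]]
lid (284, 271, 45, 48) expect [317. 299.] diam px exp 45.0
lid (0, 94, 640, 386) expect [317. 299.] diam px exp 45.0
top [370. 242.]
scene [360. 258.]
```

Both shakers are centred in their pockets. The lid reads about 10 mm forward, so I'll check the jar's lean numerically at lid and shoulder.

Run:
```python
from h import *
im=cv2.imread('pics/w11.png')
C=cam('wrist')
for v in(262,266,270,280,290,300):print(v,im[v,272:352:2].max(1).tolist())
s=cv2.imread('pics/scene2.png').max(2);t=cv2.imread('pics/top2.png').max(2)
for n,g in(('scene',s),('top',t)):
    D=cam(n);p=proj(D,pk(0,-.003,.003,.105))[0].astype(int);m=((g<60)*255).astype(np.uint8)
    for q in cv2.findContours(m,cv2.RETR_LIST,cv2.CHAIN_APPROX_NONE)[0]:
        x,y,w,h=cv2.boundingRect(q)
        if 100<cv2.contourArea(q)<1500 and np.hypot(x+w/2-p[0],y+h/2-p[1])<30: print(n,(x,y,w,h),'expect',p)
```

```text
262 [109, 106, 106, 109, 98, 90, 92, 90, 94, 93, 84, 88, 73, 76, 63, 67, 80, 78, 76, 80, 84, 86, 91, 92, 94, 86, 102, 116, 135, 137, 111, 101, 88, 122, 153, 163, 157, 138, 188, 197]
266 [107, 107, 107, 109, 109, 109, 98, 89, 91, 93, 85, 88, 66, 79, 82, 79, 84, 86, 88, 95, 97, 103, 100, 104, 101, 85, 77, 91, 115, 134, 142, 103, 80, 128, 151, 162, 157, 128, 189, 197]
270 [106, 108, 104, 108, 108, 110, 110, 93, 99, 92, 89, 68, 89, 87, 86, 83, 84, 87, 84, 93, 99, 102, 108, 110, 104, 121, 73, 81, 84, 109, 136, 106, 78, 132, 151, 163, 153, 141, 191, 199]
280 [106, 105, 113, 131, 108, 108, 112, 106, 87, 53, 51, 53, 51, 58, 59, 62, 59, 56, 55, 58, 53, 48, 54, 57, 57, 55, 85, 120, 122, 106, 92, 87, 78, 127, 151, 162, 152, 147, 195, 197]
290 [162, 161, 160, 162, 167, 167, 147, 59, 62, 62, 63, 63, 64, 63, 62, 63, 61, 80, 109, 97, 71, 64, 65, 63, 66, 61, 57, 53, 86, 107, 79, 79, 73, 140, 153, 159, 141, 150, 195, 197]
300 [162, 162, 147, 105, 109, 104, 64, 64, 66, 67, 106, 96, 67, 63, 64, 62, 91, 98, 59, 62, 75, 127, 116, 62, 66, 70, 67, 61, 78, 83, 82, 82, 79, 80, 88, 155, 144, 155, 195, 198]
scene (323, 250, 61, 41) expect [358 259]
```

The jar's lid lean matches its earlier reading. The pocket clearance caps the lean at about 0.12 rad, under the 0.17 limit, and it was released at floor height. The robot is clear of everything, so I'm handing in.

```bash
python3 -c "
from bench import robot
print(robot.close_job())"
```

```text
the job is handed in; nothing more can be done
None
```

The job is handed in at about 24 s of the 72 s limit: the jar is in the narrow (middle) pocket and one shaker stands in each wide pocket. By my measurements the jar leans slightly forward but within tolerance, the hand-in gave no verdict, and I didn't re-measure the cups, ring and bottle afterwards.

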